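# Fit the matching saddle clip to the tube

### The arm

A 7-joint arm with a two-finger parallel gripper is mounted at the origin on the work surface. World frame = base frame: x ahead of the robot, y to its left, z up, the work surface at z = 0. Lengths are in m, angles in rad, forces in N, time in s.
With the tool pointing down it reaches from about 0.425 to 0.8 m from the base axis. Payload 8.3 kg.
Tool frame: the origin (TCP) lies at the very end of the fingers, on their centre line; the grasp point (between the pads) lies 19 mm behind it (env.grip_depth is the distance from the TCP to the grasp point, in m); z points along the fingers, y is the direction in which the jaws open and shut (so a half turn about z gives the same grasp; the last joint's range is limited). The gripper opens to 85 mm and grips with 20 to 120 N. Pads are 22 mm wide; open, the fingers measure 114 mm over their backs; the gripper's body (76 mm by 85 mm) begins 54 mm behind the grasp point. The pads swing forward as they close: fully open they stand 13 mm farther back than shut.
Start: joints at [-1.175, 0.383, 0.016, 1.37, -0.006, 1.388, -0.046], TCP at [0.277, 0.56, 0.231] pointing down, gripper open.
Joint ranges: [-2.95, 2.95], [-0.25, 2.06], [-1.52, 1.56], [0.18, 2.33], [-1.44, 4.58], [0.02, 2.06], [-3.01, 3.01]. Speed limits (rad/s): [2.39, 2.39, 3.01, 3.01, 3.14, 3.14, 3.14].

### API

Orientations are given as a unit quaternion [x, y, z, w].
In Python, from rig import env gives the robot as it stands. The module is installed in compiled form; this text tells all that it offers.
- The arm moves only by the shell command python3 -m inch 'ROWS' [FORCE]. ROWS is JSON, a list of rows, each a list of 3 entries, a list of its own where there are three numbers: the opening in per cent of the stroke, from 0 (shut) to 100 (fully open), then the shift along the tool's x, y, z in m, then the turn, a rotation vector about the tool's x, y, z in rad. In form: [[claw, [tx, ty, tz], [ax, ay, az]], ...]. A call has exactly 10 rows; each row shifts and turns the commanded pose from where the row before left it, along the tool's axes as they then stand; what a row does not reach is not made up. A row lasts 1/10 s, in which the tool goes at most 50 mm and 8.59 degrees, less where a joint would pass 70% of its speed; a pose out of reach is approached as far as the arm can. A call is refused whole if a number of a shift passes 0.05 or a number of a turn 0.15, either way. A call with a gripper value outside its range is refused whole. The fingers move at their own pace and stop on an object; FORCE is the grip in N (left out, the last holds). Time passes only in rows, so rows that do not move let the fingers close, or fill a call up. It gives the time, the measured TCP pose, the force and the opening at its end, in the units of the state.
- env.get_obs(): the state, without advancing time (a new reading comes with each control period).
- env.grab_frame(name): name is "scene" or "top"; returns a dict with "image" (420x560x3 uint8, red, green, blue), "K" (3x3 intrinsics, pixels), "origin" and "attitude" of the camera in the world. Camera axes: x right, y down, z forward; pixel columns grow to the right and rows downward; lengths in m; the calibration is good to about 2 mm. A picture is of the moment at which its call begins. There is no depth.
- env.close_job(): hands the job in, once; it reports no verdict.
The state is a dict: "time": time; "qpos": joint angles; "dq": joint speeds; "joint_efforts": joint torques, N m; "position": TCP position; "eef_rot": TCP orientation; "contact_force": force on the tool from outside, world axes, zero at the start; "ft_torque": the same for the moment, N m; "grip_width": finger opening in m.
Only numpy, scipy, OpenCV 4.12 (cv2) and the standard library are available. Lean on these libraries where they do the work, as an engineer would, in place of code of your own. Each camera call takes 0.05 s, during which the arm holds its last target.

### The job

One saddle clip is missing from the tube on the board. Of the three freshly pressed clips, take the one that matches the tube (same size as the clip already fitted) out of its forming die and set it gently astride the tube, square across it, feet flat on the board and its screw holes over the two empty pilot holes, ready for the screws. Leave the other two clips in their dies and do not push the things lying about.

Things in the scene. Friction and masses are not known exactly. Their poses are not given: they have to be found in the camera images.
- clip_a: pressed steel saddle clip, strip 28 mm wide, 3 mm thick: a square-shouldered arch with two flat feet, 100 mm over the feet, a screw hole in each. Arch 33 mm wide inside, 39 outside; 30.5 high inside, 33.5 overall; outer leg faces straight to 23 mm up. 70-120 g. Origin: centre of the feet's underside; z up through the crown, y foot to foot, x along the passage. Starts over the core of die_a, tilted with it
- clip_b: pressed steel saddle clip, strip 28 mm wide, 3 mm thick: a square-shouldered arch with two flat feet, 100 mm over the feet, a screw hole in each. Arch 51 mm wide inside, 57 outside; 48.5 high inside, 51.5 overall; outer leg faces straight to 41 mm up. 70-120 g. Origin: centre of the feet's underside; z up through the crown, y foot to foot, x along the passage. Starts over the core of die_b, tilted with it
- clip_c: pressed steel saddle clip, strip 28 mm wide, 3 mm thick: a square-shouldered arch with two flat feet, 100 mm over the feet, a screw hole in each. Arch 42 mm wide inside, 48 outside; 39.5 high inside, 42.5 overall; outer leg faces straight to 32 mm up. 70-120 g. Origin: centre of the feet's underside; z up through the crown, y foot to foot, x along the passage. Starts over the core of die_c, tilted with it
- die_a: fixed die holding clip_a; base 104 x 116 mm, origin at its underside's centre, z up, y along the pocket. Bed leans 30 deg (normal towards -x); pocket 103 x 31, 8 deep, floor centre 55 mm above origin; a core fills the clip's arch, 2 mm clear; pull out along the bed normal. A 10 mm bar bow stands over it: top bar along y (-52 to 52) at x +15, z 190, legs at x +47, barring a gripper from straight above
- die_b: fixed die holding clip_b; base 104 x 116 mm, origin at its underside's centre, z up, y along the pocket. Bed leans 30 deg (normal towards -x); pocket 103 x 31, 8 deep, floor centre 55 mm above origin; a core fills the clip's arch, 2 mm clear; pull out along the bed normal. A 10 mm bar bow stands over it: top bar along y (-52 to 52) at x +15, z 190, legs at x +47, barring a gripper from straight above
- die_c: fixed die holding clip_c; base 104 x 116 mm, origin at its underside's centre, z up, y along the pocket. Bed leans 30 deg (normal towards -x); pocket 103 x 31, 8 deep, floor centre 55 mm above origin; a core fills the clip's arch, 2 mm clear; pull out along the bed normal. A 10 mm bar bow stands over it: top bar along y (-52 to 52) at x +15, z 190, legs at x +47, barring a gripper from straight above
- rig: fixed board 200 x 140 x 12 mm with a grey steel tube, diameter 38, length 220, lying on it along its x, mid-width; tube top 50 mm above the bench. A matching clip is already screwed over the tube at x +65 (crown 54.5 mm above the bench); two empty pilot holes, 76 mm apart across the tube, at x -45. Origin: centre of the board's underside; z up, y across the tube
- rig_seat (a point): the point on the board's upper face midway between the two empty pilot holes, below the tube (x = -45 mm, z = 12 mm in the board's frame); axes as the board's
- can: bystander: loose upright white metal can, 52 mm in diameter, 150 mm tall; origin at the centre of its underside
- tape: bystander: loose grey ring-shaped roll lying flat, 70 mm outside, 44 mm inside, 24 mm high; origin at the centre of its underside
- tin: bystander: loose flat round steel tin, 60 mm in diameter, 30 mm high; origin at the centre of its underside
- carton: bystander: loose small plain carton 45 x 60 x 40 mm; origin at the centre of its underside
Things that resemble listed ones, but are neither listed nor needed, are in the scene too. Leave any purple or yellow look-alike of the die_c alone. What is shaped like the clip_c but blue or orange is not meant.

How it is judged:
By the outcome, as a careful person would: the job done as asked, in the order asked, and still so for the second after the job is handed in, with the robot touching nothing.
It also fails if it takes over 48 s, if anything falls off the work surface, if the arm or the gripper's body presses on something with over 40 N, if the wrist force passes 120 N, or if a joint passes its speed limit or range.

## Working session

There is one attempt and no reset: what is moved stays moved. The work goes in short steps, Python scripts to look and compute and a shell command to move; the robot and the scene stay as the last step left them, time stands still between calls to the robot, and variables do not carry over. Pictures are saved under pics/ and viewed, and the job is handed in when it is done.

```bash
mkdir -p pics; ls; python3 - <<'E'
from rig import env
import cv2,json
o=env.get_obs()
for k,v in o.items(): print(k,v)
print(env.grip_depth)
for n in("scene","top"):
    f=env.grab_frame(n); cv2.imwrite(f"pics/{n}0.png",f["image"][:,:,::-1]); print(n,f["K"],f["origin"],f["attitude"])
E
```

```text
pics
time 0.0
qpos [-1.17492009  0.38424969  0.01638645  1.37115823 -0.00633648  1.38821863
 -0.04650924]
dq [-3.94634831e-04 -1.08133287e-03  1.36446090e-03  8.51837411e-04
 -6.25369971e-04 -1.37698313e-04  1.49677502e-05]
joint_efforts [-5.40356687e-04 -6.27601719e+01  8.43991712e-01 -3.71829700e+01
  1.65489328e-02  1.38899137e-02  1.14759250e-04]
position [0.2765187  0.55993124 0.23026994]
eef_rot [ 2.27363948e-01  9.73809350e-01 -9.67463021e-04 -2.22850840e-04]
contact_force [ 0.56458883 -0.18002028 -0.18642129]
ft_torque [ 0.04046107  0.00068592 -0.01772299]
grip_width 0.08568243492022787
0.0187
scene [[485.51884241   0.         272.66514823]
 [  0.         485.51884241 203.15034887]
 [  0.           0.           1.        ]] [1.23062736 0.53133097 1.24971611] [ 0.47513695  0.82919613 -0.25909844 -0.13980934]
top [[497.20923453   0.         282.66730374]
 [  0.         497.20923453 208.83887969]
 [  0.           0.           1.        ]] [0.42643567 0.10255425 1.43869757] [-0.69924048  0.71395717 -0.02472015  0.02677339]
```

View pics/scene0.png

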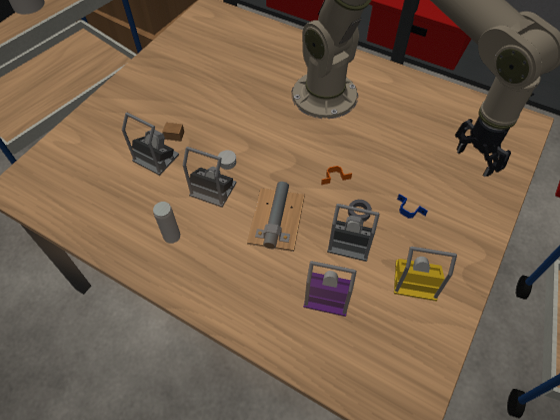

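View pics/top0.png

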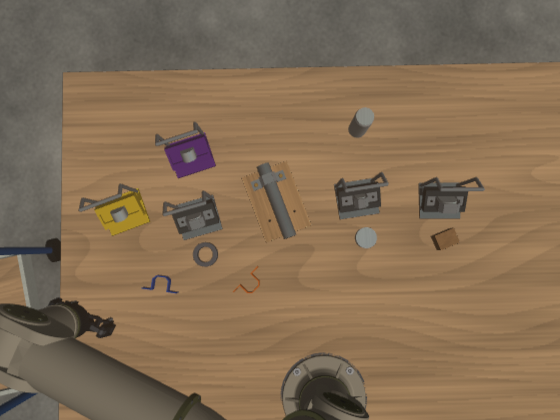

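```bash
python3 - <<'E'
import cv2,numpy as np
t=cv2.imread("pics/top0.png"); s=cv2.imread("pics/scene0.png")
cs=[t[180:250,160:230],t[165:235,325:395],t[165:235,415:485]]
cv2.imwrite("pics/ct.png",np.hstack([cv2.resize(c,(266,266),interpolation=3) for c in cs]))
cs=[s[198:268,318:388],s[140:210,175:245],s[105:175,115:185]]
cv2.imwrite("pics/cs.png",np.hstack([cv2.resize(c,(266,266),interpolation=3) for c in cs]))
cv2.imwrite("pics/cr.png",np.hstack([cv2.resize(t[150:250,235:325],(390,433),interpolation=3),cv2.resize(s[170:260,235:315],(385,433),interpolation=3)]))
E
```

```text
(no output)
```

View pics/ct.png

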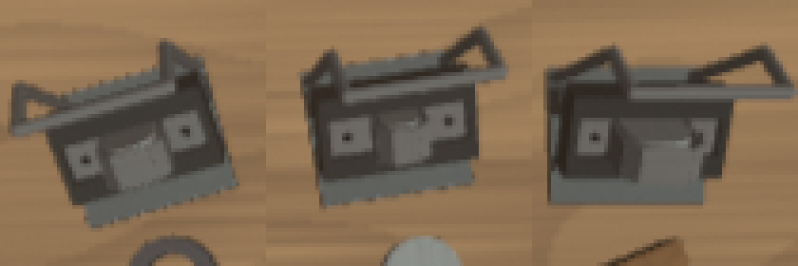

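View pics/cs.png

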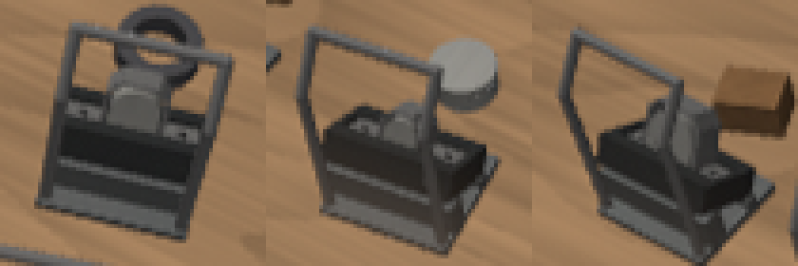

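View pics/cr.png

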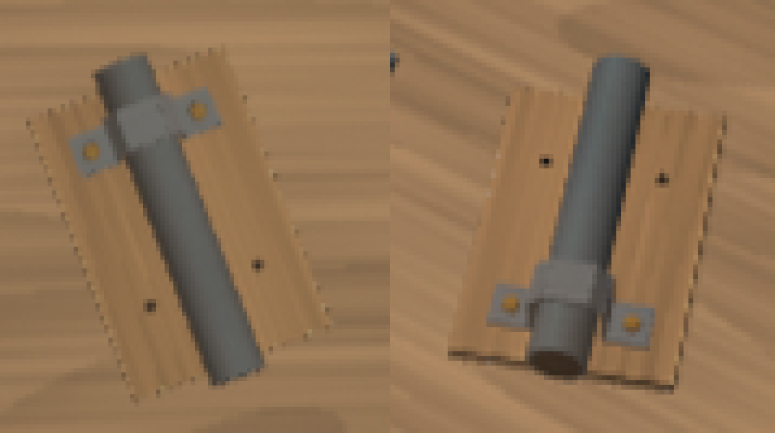

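```bash
cat > h.py <<'E'
import cv2,numpy as np
from scipy.spatial.transform import Rotation as R
from rig import env
def ray(f,p):
    d=np.linalg.inv(f["K"])@[p[0],p[1],1]; return np.array(f["origin"]),R.from_quat(f["attitude"]).as_matrix()@d
def onz(f,p,z):
    o,d=ray(f,p); return o+d*(z-o[2])/d[2]
def tri(f1,p1,f2,p2):
    o1,d1=ray(f1,p1);o2,d2=ray(f2,p2); d1/=np.linalg.norm(d1);d2/=np.linalg.norm(d2)
    s=np.linalg.lstsq(np.c_[d1,-d2],o2-o1,rcond=None)[0]; a=o1+s[0]*d1;b=o2+s[1]*d2
    return (a+b)/2,np.linalg.norm(a-b)*1e3
def proj(f,P):
    c=R.from_quat(f["attitude"]).as_matrix().T@(np.array(P)-f["origin"]); u=f["K"]@c; return u[:2]/u[2]
def dark(im,p,r=2):
    g=cv2.cvtColor(im,cv2.COLOR_RGB2GRAY).astype(float); x,y=int(round(p[0])),int(round(p[1]))
    w=g[y-r:y+r+1,x-r:x+r+1]; m=np.clip(np.median(w)*.9-w,0,None); yy,xx=np.mgrid[y-r:y+r+1,x-r:x+r+1]
    return np.array([(m*xx).sum(),(m*yy).sum()])/m.sum()
E
python3 - <<'E'
from h import *
np.set_printoptions(precision=4,suppress=True)
T=env.grab_frame("top");S=env.grab_frame("scene")
d={"dieL":((182.4,222.1),(339.6,227.7)),"dieR":((208.4,214.5),(365.4,232.2)),"pilL":((269.8,220.6),(267.2,203.5)),"pilR":((294.5,211.2),(291.5,207.4))}
# order: match top to scene by projecting
for nm in("die","pil"):
    for a in "LR":
        t=dark(T["image"],d[nm+a][0])
        print(nm+a,"top",t)
        for b in "LR":
            s=dark(S["image"],d[nm+b][1]); X,e=tri(T,t,S,s); print("  with scene",b,s,X,"gap mm",e)
        if nm=="pil": print("  plane top",onz(T,t,.012))
for b in "LR": print("scene plane",onz(S,dark(S["image"],d["pil"+b][1]),.012))
E
```

```text
dieL top [182.0566 221.6514]
  with scene L [339.6588 229.2329] [0.5146 0.3492 0.0805] gap mm 73.2459878353485
  with scene R [365.827  231.0525] [0.497  0.3836 0.0678] gap mm 0.7920440474754366
dieR top [208.4409 214.1074]
  with scene L [339.6588 229.2329] [0.5175 0.3136 0.0489] gap mm 0.4249878432461073
  with scene R [365.827  231.0525] [0.5038 0.3479 0.052 ] gap mm 73.71673878311161
pilL top [269.2785 220.2566]
  with scene L [266.8633 203.1706] [0.5177 0.1124 0.0369] gap mm 75.33919729130719
  with scene R [291.1187 206.8179] [0.4988 0.144  0.0137] gap mm 1.5665257255388156
  plane top [0.4985 0.1448 0.012 ]
pilR top [294.     210.7513]
  with scene L [266.8633 203.1706] [0.5246 0.0726 0.0137] gap mm 1.239420562357695
  with scene R [291.1187 206.8179] [0.5095 0.107  0.0075] gap mm 74.21047194405256
  plane top [0.5244 0.0731 0.012 ]
scene plane [0.5238 0.0714 0.012 ]
scene plane [0.4982 0.1428 0.012 ]
```

```bash
python3 - <<'E'
from h import *
np.set_printoptions(precision=4,suppress=True)
t=cv2.imread("pics/top0.png"); s=cv2.imread("pics/scene0.png")
T=t[190:245,165:230];S=s[200:265,322:387]
cv2.imwrite("pics/big.png",np.hstack([cv2.resize(T,(390,330),interpolation=cv2.INTER_NEAREST),cv2.resize(S,(390,390),interpolation=cv2.INTER_NEAREST)[:330]]))
gt=cv2.cvtColor(t,6);gs=cv2.cvtColor(s,6)
print(gt[217:227,176:189]);print(gt[209:220,203:215]);print(gs[222:234,333:346]);print(gs[226:238,359:373])
E
```

```text
[[ 58  58  58  60  72  76  91  99  99  90  71  71  73]
 [ 63  73  92  95  99 100 106 107 106  88  70  72  73]
 [ 58  93 105 107 107 106 106 105 105  82  68  67  75]
 [ 53  86 104 106 106 106  95 104 106  85  68  64  71]
 [ 53  73 101 105 105  80  62  80 102  91  73  67  74]
 [ 57  58  99 105 105  71  43  64 101 102  78  72  73]
 [ 59  52  83 103 106  97  91  94 105 107  88  75  71]
 [ 63  56  61 100 106 106 106 106 107 106  96  77  73]
 [ 69  59  53  85 103 105 107 105 105  88  81  78  73]
 [ 80  60  54  73 101  96  86  77  73  60  60  69  72]]
[[ 59  59  58  59  60  72  75  92  86  64  58  51]
 [ 59  72  75  91  94  98 100 106 102  69  58  56]
 [ 90  99  99 106 107 107 106 106 106  81  62  59]
 [102 107 106 106 106 105 105 106 105  95  65  58]
 [ 95 105 105 105  95  78  81 103 107 104  72  59]
 [ 88 103 105 106  80  48  49 100 107 107  82  62]
 [ 77 101 106 106  97  78  63 100 107 107  96  65]
 [ 73  91 104 106 106 101  96 105 107 107 105  71]
 [ 78  86 103 106 106 106 106 106 106 105  88  64]
 [ 86  79 102 105 105 105  96  85  78  73  60  54]
 [ 91  75  91  85  84  73  66  59  58  
[... 682 characters left out ...]
8  59  56  83  85  99 104 105 110 116 119 119 103]
 [ 88  56  62  52  43  42  40  52  68  83  98 104 102  88]
 [ 88  53  67  49  42  43  43  43  42  40  39  54  54  85]
 [ 84  50  63  41  27  34  36  39  41  43  43  43  42  81]
 [ 75  61  67  71  66  54  45  38  28  32  34  37  52  82]
 [ 72  63  86 103 105  94  84  74  66  55  54  35  61  85]
 [ 61  65  94 104 103  97  87  87 103  93  93  61  63  81]
 [ 56  61  89  91  97  85  56  36  96 103 103  71  52  66]
 [ 45  44  51  51  73  77  75  58  93  97 103  68  48  51]
 [ 45  45  45  42  42  42  52  53  74  76  87  62  50  52]
 [ 37  40  41  42  44  44  43  44  42  42  43  51  53  53]
 [ 30  29  32  35  36  40  41  42  43  43  53  50  52  52]]
```

View pics/big.png

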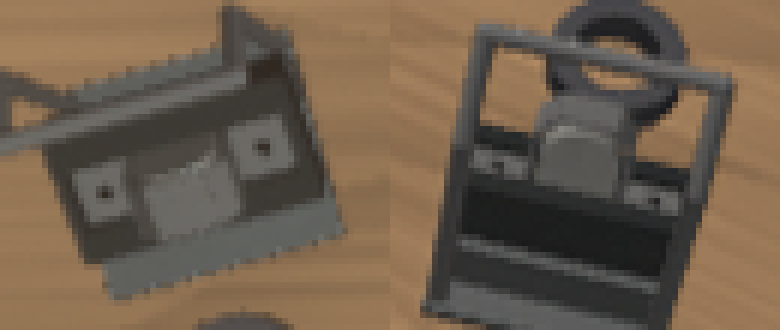

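```bash
python3 - <<'E'
from h import *
np.set_printoptions(precision=4,suppress=True)
T=env.grab_frame("top");S=env.grab_frame("scene")
t=cv2.imread("pics/top0.png"); s=cv2.imread("pics/scene0.png")
tl=dark(t[:,:,::-1].copy(),(182,221.6),1.);tr=None
def dk(im,x0,x1,y0,y1):
    g=cv2.cvtColor(im,6).astype(float)[y0:y1,x0:x1]; m=np.clip(104-g,0,None);yy,xx=np.mgrid[y0:y1,x0:x1]
    return np.array([(m*xx).sum(),(m*yy).sum()])/m.sum()
tl=dk(t,180,185,220,224); tr=dk(t,206,211,212,217); sl=np.array([339.4,227.4]); sr=np.array([365.65,233.2])
print(tl,tr)
A,e=tri(T,tl,S,sr);B,e2=tri(T,tr,S,sl);print(A,e,B,e2,np.linalg.norm(A-B))
z=.055+.0026
ps=[onz(T,tl,z),onz(T,tr,z),onz(S,sr,z),onz(S,sl,z)]
for p in ps: print(p)
for a,b in((ps[0],ps[1]),(ps[2],ps[3])): v=a-b; print("mid",(a+b)/2,"len",np.hypot(*v[:2]),"yaw",np.degrees(np.arctan2(-v[0],v[1])))
# rig: tube axis / board edges
for f,q in((T,[(269.28,220.26),(294,210.75)]),(S,[(291.12,206.82),(266.86,203.17)])):
    a,b=[onz(f,p,.012) for p in q]; v=a-b; print("rig",(a+b)/2,np.hypot(*v[:2]),np.degrees(np.arctan2(-v[0],v[1])))
# fitted clip screws top
hsv=cv2.cvtColor(t,cv2.COLOR_BGR2HSV); m=cv2.inRange(hsv,(15,120,120),(30,255,255)); 
m[:150]=0;m[250:]=0;m[:,:235]=0;m[:,325:]=0
n,l,st,c=cv2.connectedComponentsWithStats(m); print(st[1:],c[1:])
E
```

```text
Traceback (most recent call last):
  File "h.py", line 16, in dark
    w=g[y-r:y+r+1,x-r:x+r+1]; m=np.clip(np.median(w)*.9-w,0,None); yy,xx=np.mgrid[y-r:y+r+1,x-r:x+r+1]
      ~^^^^^^^^^^^^^^^^^^^^^
TypeError: slice indices must be integers or None or have an __index__ method
```

```bash
python3 - <<'E'
from h import *
np.set_printoptions(precision=4,suppress=True)
T=env.grab_frame("top");S=env.grab_frame("scene")
t=cv2.imread("pics/top0.png"); s=cv2.imread("pics/scene0.png")
def dk(im,x0,x1,y0,y1):
    g=cv2.cvtColor(im,6).astype(float)[y0:y1,x0:x1]; m=np.clip(104-g,0,None);yy,xx=np.mgrid[y0:y1,x0:x1]
    return np.array([(m*xx).sum(),(m*yy).sum()])/m.sum()
tl=dk(t,180,185,220,224); tr=dk(t,206,211,212,217); sl=np.array([339.4,227.4]); sr=np.array([365.65,233.2])
print(tl,tr)
A,e=tri(T,tl,S,sr);B,e2=tri(T,tr,S,sl);print(A,e,B,e2,np.linalg.norm(A-B))
z=.055+.0026
ps=[onz(T,tl,z),onz(T,tr,z),onz(S,sr,z),onz(S,sl,z)]
for p in ps: print(p)
for a,b in((ps[0],ps[1]),(ps[2],ps[3])): v=a-b; print("mid",(a+b)/2,"len",np.hypot(*v[:2]),"yaw",np.degrees(np.arctan2(-v[0],v[1])))
for f,q in((T,[(269.28,220.26),(294,210.75)]),(S,[(291.12,206.82),(266.86,203.17)])):
    a,b=[onz(f,p,.012) for p in q]; v=a-b; print("rig",(a+b)/2,np.hypot(*v[:2]),np.degrees(np.arctan2(-v[0],v[1])))
hsv=cv2.cvtColor(t,cv2.COLOR_BGR2HSV)
# tube: low saturation between rows; die base outline
m=cv2.inRange(hsv,(0,0,0),(180,75,255)); m[:155]=0;m[250:]=0;m[:,:235]=0;m[:,325:]=0
n,l,st,c=cv2.connectedComponentsWithStats(m); i=1+np.argmax(st[1:,4]); 
ys,xs=np.where(l==i); L=[];
for y in range(192,228):
    x=xs[ys==y]; 
    if len(x): L.append(((x.min()+x.max())/2,y))
L=np.array(L,np.float32); vx,vy,x0,y0=cv2.fitLine(L,2,0,.01,.01).ravel(); print("tube",st[i],vx,vy)
p=onz(T,(x0-20*vx,y0-20*vy),.031);q=onz(T,(x0+20*vx,y0+20*vy),.031);v=p-q
if v[0]<0:v=-v
print("tube yaw",np.degrees(np.arctan2(v[1],v[0])),p,q)
k=np.array([.5113,.108]); n_=np.array([-v[1],v[0]])/np.hypot(*v[:2]); print("tube offset from seat (rig y) mm",1e3*(p[:2]-k)@n_)
m=cv2.inRange(hsv,(0,0,0),(180,75,255)); m[:185]=0;m[242:]=0;m[:,:160]=0;m[:,232:]=0
cv2.imwrite("pics/m.png",cv2.resize(m[185:250,155:235],None,fx=6,fy=6,interpolation=0))
E
```

```text
[182.0746 221.7015] [208.3659 214.1429]
[0.4975 0.3853 0.0581] 1.5143526159822291 [0.5171 0.3121 0.0572] 1.3208966809170726 0.07569105400237795
[0.4972 0.386  0.0576]
[0.5168 0.3127 0.0576]
[0.4977 0.3845 0.0576]
[0.5177 0.3116 0.0576]
mid [0.507  0.3494 0.0576] len 0.07592767885100865 yaw 14.909993343355142
mid [0.5077 0.3481 0.0576] len 0.07559901152863588 yaw 15.35298258871917
rig [0.5114 0.1089 0.012 ] 0.07613633157639396 19.878689571593025
rig [0.511  0.1071 0.012 ] 0.07585066922441769 19.787833284824767
tube [ 251  163   45   76 1157] 0.35645133 0.9343139
tube yaw 19.669186224976617 [0.5812 0.1335 0.031 ] [0.4741 0.0952 0.031 ]
tube offset from seat (rig y) mm 0.5123852605366466
```

View pics/m.png

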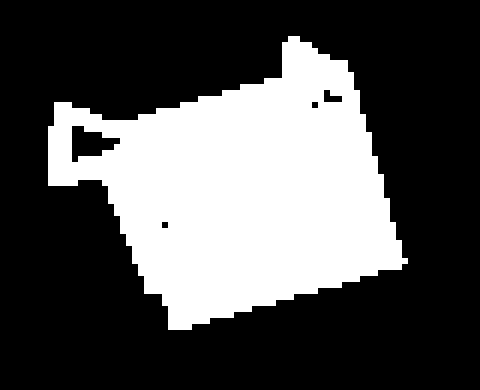

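```bash
cat >> h.py <<'E'
def Rtool(yaw,pitch):
    # tool y = frame y at yaw; tool z down, leaning outward by pitch
    c,s=np.cos(yaw),np.sin(yaw); xd=np.array([c,s,0]);yd=np.array([-s,c,0]);z=np.array([0,0,1.])
    tz=np.sin(pitch)*xd-np.cos(pitch)*z; return np.c_[np.cross(yd,tz),yd,tz]
def delta(Rt,p):
    o=env.get_obs(); Rc=R.from_quat(o["eef_rot"]).as_matrix()
    print("t",round(o["time"],2),"pos",np.round(o["position"],4),"F",np.round(o["contact_force"],1),"w",round(o["grip_width"],4))
    print("turn",np.round(R.from_matrix(Rc.T@Rt).as_rotvec(),4),"shift mm (cur axes)",np.round(1e3*Rc.T@(p-o["position"]),1),"(target axes)",np.round(1e3*Rt.T@(p-o["position"]),1), "q",np.round(o["qpos"],2))
DIE=np.radians(15.1); P30=np.radians(30); RIG=np.radians(19.8)
C=np.array([.5087,.3492,.0551]); n=np.array([-.5*np.cos(DIE),-.5*np.sin(DIE),np.cos(P30)])
SEAT=np.array([.5112,.108,.012])
E
python3 -m inch '[[75,[0,0,0],[0,0,-0.07]],[75,[0,0,0],[0,0,-0.07]],[75,[0,0,0],[0,0,-0.07]],[75,[0,0,0],[0,0,-0.07]],[75,[0,0,0],[0,0,-0.07]],[75,[0,0,0],[0,0,-0.07]],[75,[0,0,0],[0,0,-0.07]],[75,[0,0,0],[0,0,-0.07]],[75,[0,0,0],[0,0,-0.07]],[75,[0,0,0],[0,0,-0.09]]]' 40
python3 -c "
from h import *
delta(Rtool(DIE,P30),C+n*.11)"
```

```text
time: 1.4
position: [0.2768, 0.5603, 0.2313]
eef_rot: [-0.132, 0.991, -0.0, -0.0]
contact_force: [0.3, 0.3, -0.0]
grip_width: 0.0643
t 1.4 pos [0.2768 0.5603 0.2313] F [ 0.3  0.3 -0. ] w 0.0643
turn [ 1.000e-04 -5.237e-01  6.000e-04] shift mm (cur axes) [-113.7 -264.3   80.9] (target axes) [ -58.2 -264.3  127. ] q [-1.09  0.39 -0.1   1.37  0.04  1.39  0.65]
```

```bash

python3 -m inch '[[75,[0,-0.026,0],[0,-0.0524,0]],[75,[0,-0.026,0],[0,-0.0524,0]],[75,[0,-0.026,0],[0,-0.0524,0]],[75,[0,-0.026,0],[0,-0.0524,0]],[75,[0,-0.026,0],[0,-0.0524,0]],[75,[0,-0.026,0],[0,-0.0524,0]],[75,[0,-0.026,0],[0,-0.0524,0]],[75,[0,-0.026,0],[0,-0.0524,0]],[75,[0,-0.026,0],[0,-0.0524,0]],[75,[0,-0.026,0],[0,-0.0524,0]]]'
python3 -c "
from h import *
delta(Rtool(DIE,P30),C+n*.11)"
```

```text
time: 2.4
position: [0.3442, 0.3173, 0.2301]
eef_rot: [-0.127, 0.959, 0.033, 0.253]
contact_force: [0.3, -0.8, 1.0]
grip_width: 0.0639
t 2.4 pos [0.3442 0.3173 0.2301] F [ 0.3 -0.8  1. ] w 0.0639
turn [-0.0007 -0.0079  0.0006] shift mm (cur axes) [-58.2 -12.  124.6] (target axes) [-57.2 -12.  125.1] q [-0.88 -0.25 -0.19  2.15  0.41  0.91  0.57]
```

```bash

python3 -m inch '[[75,[-0.006,-0.0012,0.0125],[0,0,0]],[75,[-0.006,-0.0012,0.0125],[0,-0.008,0]],[75,[-0.006,-0.0012,0.0125],[0,0,0]],[75,[-0.006,-0.0012,0.0125],[0,0,0]],[75,[-0.006,-0.0012,0.0125],[0,0,0]],[75,[-0.006,-0.0012,0.0125],[0,0,0]],[75,[-0.006,-0.0012,0.0125],[0,0,0]],[75,[-0.006,-0.0012,0.0125],[0,0,0]],[75,[-0.006,-0.0012,0.0125],[0,0,0]],[75,[-0.003,-0.0012,0.0125],[0,0,0]]]'
python3 -c "
from h import *
delta(Rtool(DIE,P30),C+n*.11)
for k in('top','scene'):
    f=env.grab_frame(k);u,v=map(int,proj(f,C)); print(u,v); cv2.imwrite(f'pics/pre_{k}.png',cv2.resize(f['image'][v-60:v+60,u-60:u+60,::-1],None,fx=4,fy=4,interpolation=3))
a,b=[cv2.imread(f'pics/pre_{k}.png') for k in('top','scene')]; cv2.imwrite('pics/pre.png',cv2.resize(np.hstack([a,b]),(800,400)))"
```

```text
time: 3.4
position: [0.4575, 0.3344, 0.149]
eef_rot: [-0.125, 0.958, 0.033, 0.256]
contact_force: [-0.5, -0.1, 0.3]
grip_width: 0.064
t 3.4 pos [0.4575 0.3344 0.149 ] F [-0.5 -0.1  0.3] w 0.064
turn [-0.0031 -0.0021 -0.0028] shift mm (cur axes) [ 0.9  0.9 -2.1] (target axes) [ 0.9  0.9 -2.1] q [-0.79  0.03 -0.08  2.1   0.51  0.63  0.6 ]
195 217
352 231
```

View pics/pre.png

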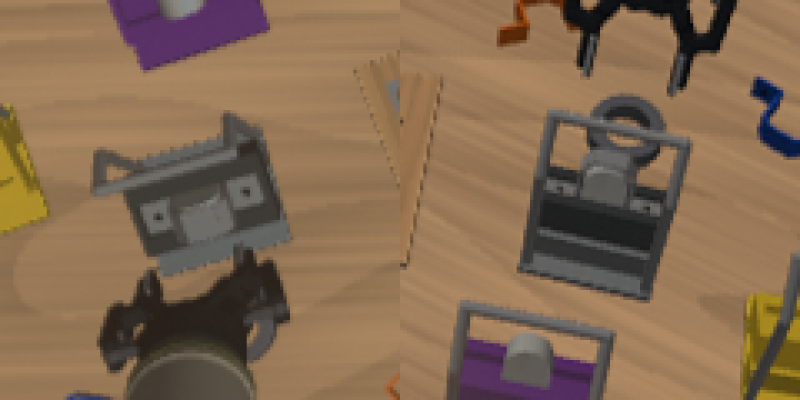

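```bash

python3 -m inch '[[75,[0.0009,0.0009,0.006],[-0.003,-0.002,-0.003]],[75,[0,0,0.01],[0,0,0]],[75,[0,0,0.01],[0,0,0]],[75,[0,0,0.01],[0,0,0]],[75,[0,0,0.01],[0,0,0]],[75,[0,0,0.01],[0,0,0]],[75,[0,0,0.004],[0,0,0]],[75,[0,0,0],[0,0,0]],[75,[0,0,0],[0,0,0]],[75,[0,0,0],[0,0,0]]]'
python3 -c "
from h import *
delta(Rtool(DIE,P30),C+n*.005)
for k in('top','scene'):
    f=env.grab_frame(k);u,v=map(int,proj(f,C)); print(u,v); cv2.imwrite(f'pics/pre_{k}.png',cv2.resize(f['image'][v-40:v+40,u-40:u+40,::-1],None,fx=5,fy=5,interpolation=3))
a,b=[cv2.imread(f'pics/pre_{k}.png') for k in('top','scene')]; cv2.imwrite('pics/pre2.png',cv2.resize(np.hstack([a,b]),(800,400)))"
```

```text
time: 4.5
position: [0.4844, 0.343, 0.0976]
eef_rot: [-0.127, 0.957, 0.034, 0.257]
contact_force: [-0.6, -0.1, -0.6]
grip_width: 0.064
t 4.5 pos [0.4844 0.343  0.0976] F [-0.6 -0.1 -0.6] w 0.064
turn [0.0003 0.0002 0.0006] shift mm (cur axes) [-0.5 -0.3 44.3] (target axes) [-0.5 -0.3 44.3] q [-0.78  0.16 -0.05  2.1   0.61  0.51  0.52]
195 217
352 231
```

View pics/pre2.png

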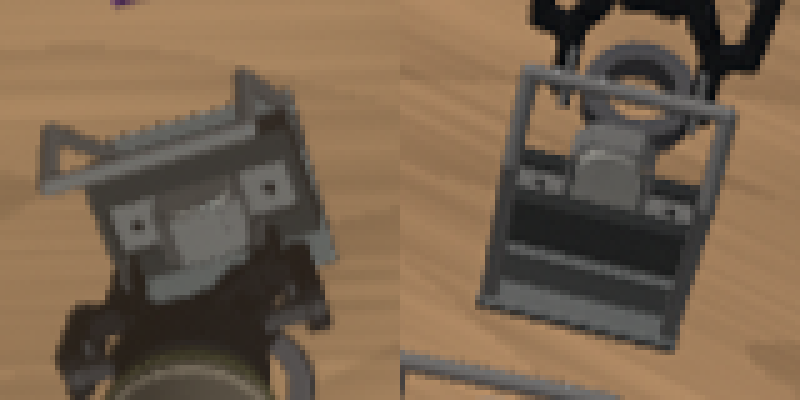

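```bash

python3 -m inch '[[75,[-0.0005,0,0.007],[0,0,0]],[75,[0,0,0.007],[0,0,0]],[75,[0,0,0.006],[0,0,0]],[75,[0,0,0.006],[0,0,0]],[75,[0,0,0.006],[0,0,0]],[75,[0,0,0.006],[0,0,0]],[75,[0,0,0.005],[0,0,0]],[75,[0,0,0],[0,0,0]],[75,[0,0,0],[0,0,0]],[75,[0,0,0],[0,0,0]]]'
python3 -c "
from h import *
delta(Rtool(DIE,P30),C+n*.005)
for k in('top','scene'):
    f=env.grab_frame(k);u,v=map(int,proj(f,C)); print(u,v); cv2.imwrite(f'pics/pre_{k}.png',cv2.resize(f['image'][v-40:v+40,u-40:u+40,::-1],None,fx=5,fy=5,interpolation=3))
a,b=[cv2.imread(f'pics/pre_{k}.png') for k in('top','scene')]; cv2.imwrite('pics/pre3.png',cv2.resize(np.hstack([a,b]),(800,400)))"
```

```text
time: 5.6
position: [0.5055, 0.3486, 0.0604]
eef_rot: [-0.127, 0.958, 0.034, 0.257]
contact_force: [0.4, -0.1, -0.1]
grip_width: 0.0642
t 5.6 pos [0.5055 0.3486 0.0604] F [ 0.4 -0.1 -0.1] w 0.0642
turn [ 0.0002 -0.0001  0.0006] shift mm (cur axes) [-0.2 -0.3  1.2] (target axes) [-0.2 -0.3  1.2] q [-0.79  0.26 -0.02  2.08  0.68  0.43  0.45]
195 217
352 231
```

View pics/pre3.png

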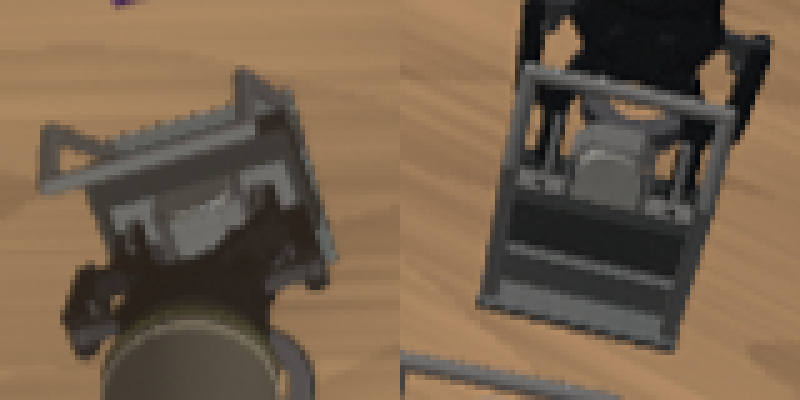

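```bash

python3 -m inch '[[68,[0,0,0],[0,0,0]],[63,[0,0,0],[0,0,0]],[60,[0,0,0],[0,0,0]],[57,[0,0,0],[0,0,0]],[54,[0,0,0],[0,0,0]],[50,[0,0,0],[0,0,0]],[45,[0,0,0],[0,0,0]],[40,[0,0,0],[0,0,0]],[40,[0,0,0],[0,0,0]],[40,[0,0,0],[0,0,0]]]' 50
python3 -c "
from h import *
delta(Rtool(DIE,P30),C+n*.005);print(env.get_obs()['ft_torque'])"
```

```text
time: 6.7
position: [0.5055, 0.3481, 0.0603]
eef_rot: [-0.127, 0.958, 0.034, 0.256]
contact_force: [-3.5, -4.0, 5.3]
grip_width: 0.0472
t 6.7 pos [0.5055 0.3481 0.0603] F [-3.5 -4.   5.3] w 0.0472
turn [-0.0006 -0.0004  0.0002] shift mm (cur axes) [-0.3  0.2  1.2] (target axes) [-0.3  0.2  1.2] q [-0.79  0.26 -0.02  2.08  0.68  0.43  0.45]
[-0.55891182  0.64765432 -0.30396539]
```

```bash

python3 -m inch '[[40,[0,0,-0.002],[0,0,0]],[40,[0,0,-0.003],[0,0,0]],[40,[0,0,-0.004],[0,0,0]],[40,[0,0,-0.005],[0,0,0]],[40,[0,0,-0.005],[0,0,0]],[40,[0,0,-0.005],[0,0,0]],[40,[0,0,-0.005],[0,0,0]],[40,[0,0,0],[0,0,0]],[40,[0,0,0],[0,0,0]],[40,[0,0,0],[0,0,0]]]'
python3 -c "
from h import *
delta(Rtool(DIE,P30),C+n*.1);print(env.get_obs()['ft_torque'])"
```

```text
time: 7.7
position: [0.4914, 0.3446, 0.0851]
eef_rot: [-0.127, 0.958, 0.034, 0.256]
contact_force: [-0.4, -0.4, -1.3]
grip_width: 0.047
t 7.7 pos [0.4914 0.3446 0.0851] F [-0.4 -0.4 -1.3] w 0.047
turn [-0.0002 -0.0006  0.0006] shift mm (cur axes) [ -0.4  -0.1 -65.1] (target axes) [ -0.5  -0.  -65.1] q [-0.78  0.19 -0.05  2.09  0.63  0.48  0.5 ]
[-0.17803001  0.61250663 -0.05087029]
```

Clean. Pull out another 65 mm.

```bash

python3 -m inch '[[40,[0,0,-0.008],[0,0,0]],[40,[0,0,-0.008],[0,0,0]],[40,[0,0,-0.008],[0,0,0]],[40,[0,0,-0.008],[0,0,0]],[40,[0,0,-0.008],[0,0,0]],[40,[0,0,-0.008],[0,0,0]],[40,[0,0,-0.009],[0,0,0]],[40,[0,0,-0.008],[0,0,0]],[40,[0,0,0],[0,0,0]],[40,[0,0,0],[0,0,0]]]'
python3 -c "
from h import *
delta(Rtool(RIG,0),SEAT+[0,0,.1])
for k in('top','scene'):
    f=env.grab_frame(k);u,v=map(int,proj(f,env.get_obs()['position'])); print(u,v); cv2.imwrite(f'pics/pre_{k}.png',cv2.resize(f['image'][v-40:v+40,u-40:u+40,::-1],None,fx=5,fy=5,interpolation=3))
a,b=[cv2.imread(f'pics/pre_{k}.png') for k in('top','scene')]; cv2.imwrite('pics/pull.png',cv2.resize(np.hstack([a,b]),(800,400)))"
```

```text
time: 8.7
position: [0.4601, 0.3363, 0.1417]
eef_rot: [-0.127, 0.958, 0.034, 0.257]
contact_force: [-1.0, 0.6, -1.9]
grip_width: 0.047
t 8.7 pos [0.4601 0.3363 0.1417] F [-1.   0.6 -1.9] w 0.047
turn [-0.0215  0.5232 -0.0796] shift mm (cur axes) [  23.8 -233.7   20.6] (target axes) [  29.3 -232.1   29.7] q [-0.79  0.05 -0.08  2.1   0.53  0.61  0.59]
194 234
359 200
```

View pics/pull.png

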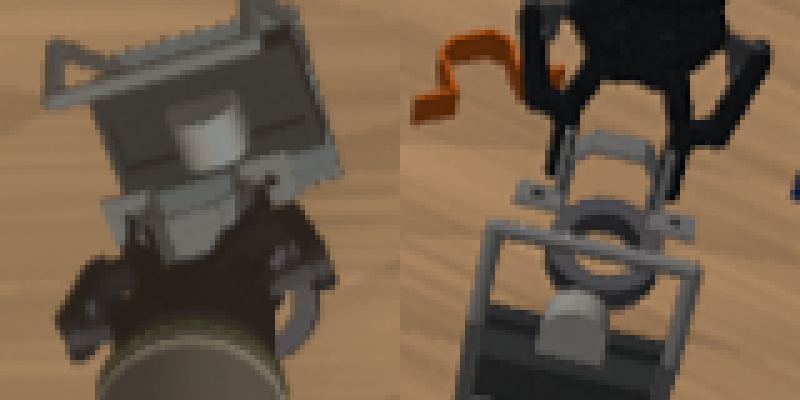

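```bash

python3 -m inch '[[40,[0,0,-0.01],[0,0,0]],[40,[0,0,-0.012],[0,0,0]],[40,[0,0,-0.012],[0,0,0]],[40,[0,0,-0.012],[0,0,0]],[40,[0,-0.016,-0.006],[0,0,0]],[40,[0,-0.02,0],[0,0,0]],[40,[0,-0.02,0],[0,0,0]],[40,[0,-0.02,0],[0,0,0]],[40,[0,-0.02,0],[0,0,0]],[40,[0,-0.02,0],[0,0,0]]]'
python3 -m inch '[[40,[0,-0.014,0],[0,0.05,0]],[40,[0,-0.014,0],[0,0.052,0]],[40,[0,-0.014,0],[0,0.052,0]],[40,[0,-0.014,0],[0,0.052,0]],[40,[0,-0.013,0],[0,0.052,0]],[40,[0,-0.013,0],[0,0.052,0]],[40,[0,-0.013,0],[0,0.052,0]],[40,[0,-0.012,0],[0,0.052,0]],[40,[0,-0.012,0],[0,0.052,0]],[40,[0,-0.01,0],[0,0.052,0]]]'
python3 -c "
from h import *
delta(Rtool(RIG,0),SEAT+[0,0,.12])"
```

```text
time: 9.8
position: [0.4652, 0.2168, 0.1876]
eef_rot: [-0.127, 0.957, 0.034, 0.257]
contact_force: [-0.2, 0.1, -1.3]
grip_width: 0.0471
time: 10.8
position: [0.499, 0.0928, 0.1879]
eef_rot: [-0.132, 0.991, 0.001, 0.002]
contact_force: [-0.6, -0.3, -0.9]
grip_width: 0.0471
t 10.8 pos [0.499  0.0928 0.1879] F [-0.6 -0.3 -0.9] w 0.0471
turn [ 0.0007  0.0046 -0.0809] shift mm (cur axes) [-15.5  11.5  56. ] (target axes) [-16.6  10.2  55.9] q [-0.58  0.15  0.38  1.77 -0.06  1.22  1.65]
```

```bash

python3 -m inch '[[40,[-0.003,0.002,0.008],[0,0.0046,-0.02]],[40,[-0.003,0.002,0.008],[0,0,-0.02]],[40,[-0.003,0.002,0.008],[0,0,-0.02]],[40,[-0.003,0.002,0.008],[0,0,-0.0209]],[40,[-0.003,0.002,0.008],[0,0,0]],[40,[-0.0015,0.0005,0.008],[0,0,0]],[40,[0,0,0.008],[0,0,0]],[40,[0,0,0],[0,0,0]],[40,[0,0,0],[0,0,0]],[40,[0,0,0],[0,0,0]]]'
python3 -c "
from h import *
delta(Rtool(RIG,0),SEAT+[0,0,.12])
for k in('top','scene'):
    f=env.grab_frame(k);u,v=map(int,proj(f,env.get_obs()['position'])); print(u-40,v-40); cv2.imwrite(f'pics/ab_{k}.png',f['image'][:,:,::-1]);cv2.imwrite(f'pics/pre_{k}.png',cv2.resize(f['image'][v-40:v+40,u-40:u+40,::-1],None,fx=5,fy=5,interpolation=0))
a,b=[cv2.imread(f'pics/pre_{k}.png') for k in('top','scene')]; cv2.imwrite('pics/above.png',np.hstack([a,b]))"
```

```text
time: 11.8
position: [0.5119, 0.1078, 0.1311]
eef_rot: [-0.171, 0.985, -0.0, 0.001]
contact_force: [-0.1, 0.3, -2.0]
grip_width: 0.047
t 11.8 pos [0.5119 0.1078 0.1311] F [-0.1  0.3 -2. ] w 0.047
turn [-0.0005  0.0013 -0.001 ] shift mm (cur axes) [ 0.6  0.4 -0.9] (target axes) [ 0.6  0.4 -0.9] q [-0.57  0.24  0.36  1.8  -0.09  1.11  1.73]
241 172
238 142
```

View pics/above.png

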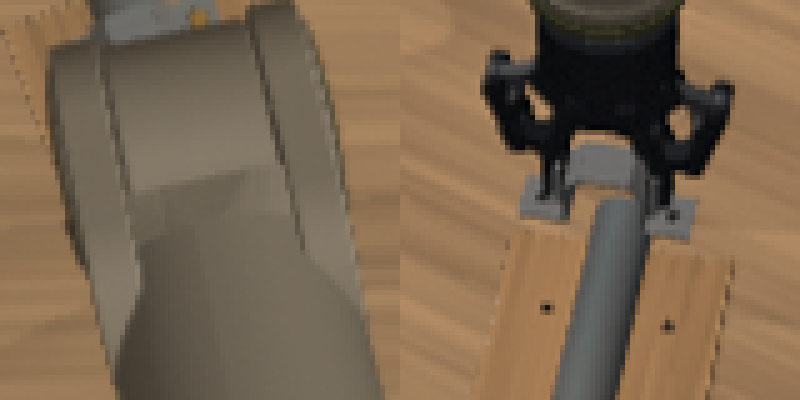

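```bash
python3 -c "
from h import *
np.set_printoptions(precision=4,suppress=True)
s=cv2.imread('pics/ab_scene.png');g=cv2.cvtColor(s,6);print(g[177:187,260:273]);print(g[180:190,286:299])
S=env.grab_frame('scene')
a=onz(S,(266.8,181.4),.128);b=onz(S,(292.4,184.8),.128);v=b-a
print((a+b)/2,np.hypot(*v[:2]),np.degrees(np.arctan2(-v[0],v[1])))
"
```

```text
[[133 134 136 122 114 123  61  16  47  64  35 104 110]
 [133 133 132 118 110 114  61  18  47  63  43  97  95]
 [131 133 129 112 111 116  69  19  46  62  55  70  47]
 [127 129 126 112 112  98  45  19  62  65  46  45  47]
 [128 128 114 111 113  66  35  52  85  72  47  43  69]
 [132 130 111 109 110  98  84  93  97  91  59  43  92]
 [140 132 114 111 112 112 112 111 111 113  77  44 114]
 [145 133 104 102  99 100 105 105 111 114  77  50 130]
 [139 130 106 112 103 106 103 101 105 100  74  71 128]
 [129 134 140 145 147 147 131 126 113 100  97 103 126]]
[[ 72  41  63  42  15  10  58 129 132 132 133 134 134]
 [ 68  43  63  42  17  12  85 120 122 125 126 122 131]
 [ 61  45  63  40  12  15  90 109 109 107 110 110 129]
 [ 60  42  61  50  51  58  95 103 110 110 108 125 131]
 [ 58  41  62  79  98  79  51  67 106 110 109 125 128]
 [ 55  68  86 102 113  66  32  63 105 108 105 120 123]
 [ 52  98 112 111 111  96  81 108 110 108 103 119 121]
 [ 59 104 114 112 111 112 112 111 110 108 121 129 127]
 [ 67  82 106 101 103  99 100 104 105 108 127 132 132]
 [ 57  44  91  98 105  98  93 100  94 101 127 132 133]]
[0.512  0.1102 0.128 ] 0.07462210977723578 20.63416011571292
```

```bash
python3 -c "
from h import *
np.set_printoptions(precision=4,suppress=True)
S=env.grab_frame('scene')
for z in(.126,.128,.13):print(onz(S,(292.1,184.6),z),onz(S,(266.2,180.9),z))
print(proj(S,[.5119,.1078,.128]))
yd=np.array([-np.sin(RIG),np.cos(RIG),0])
for q in(38,-38):
  P=np.array([.5119,.1078,.128])+q*1e-3*yd; print(P,proj(S,P))
"
```

```text
[0.4973 0.1433 0.126 ] [0.5232 0.072  0.126 ]
[0.4986 0.144  0.128 ] [0.5244 0.0728 0.128 ]
[0.4999 0.1447 0.13  ] [0.5257 0.0737 0.13  ]
[278.8564 182.7494]
[0.499  0.1436 0.128 ] [291.892  184.6371]
[0.5248 0.072  0.128 ] [265.9039 180.8737]
```

```bash

python3 -m inch '[[40,[0.0006,-0.0005,0.007],[0,0.001,-0.001]],[40,[0,0,0.008],[0,0,0]],[40,[0,0,0.008],[0,0,0]],[40,[0,0,0.008],[0,0,0]],[40,[0,0,0.008],[0,0,0]],[40,[0,0,0.008],[0,0,0]],[40,[0,0,0.008],[0,0,0]],[40,[0,0,0.007],[0,0,0]],[40,[0,0,0],[0,0,0]],[40,[0,0,0],[0,0,0]]]'
python3 -c "
from h import *
delta(Rtool(RIG,0),SEAT+[0,0,.006])
for k in('top','scene'):
    f=env.grab_frame(k);u,v=map(int,proj(f,env.get_obs()['position'])); print(u-40,v-40); cv2.imwrite(f'pics/ab_{k}.png',f['image'][:,:,::-1]);cv2.imwrite(f'pics/pre_{k}.png',cv2.resize(f['image'][v-40:v+40,u-40:u+40,::-1],None,fx=5,fy=5,interpolation=0))
a,b=[cv2.imread(f'pics/pre_{k}.png') for k in('top','scene')]; cv2.imwrite('pics/above2.png',np.hstack([a,b]))
g=cv2.cvtColor(cv2.imread('pics/ab_scene.png'),6); p=env.get_obs()['position'].copy();p[2]-=.0032
yd=np.array([-np.sin(RIG),np.cos(RIG),0])
for q in(38,-38):
  P=p+q*1e-3*yd; w=proj(f,P);print(P,w);x,y=np.round(w).astype(int);print(x-5,y-5);print(g[y-5:y+6,x-5:x+6])
"
```

```text
time: 13.0
position: [0.5112, 0.1072, 0.0686]
eef_rot: [-0.172, 0.985, -0.0, -0.0]
contact_force: [-0.4, -0.4, -1.4]
grip_width: 0.047
t 13.0 pos [0.5112 0.1072 0.0686] F [-0.4 -0.4 -1.4] w 0.047
turn [-0.0005 -0.0007  0.0003] shift mm (cur axes) [-0.3  0.8 50.6] (target axes) [-0.3  0.8 50.6] q [-0.56  0.32  0.34  1.87 -0.13  0.98  1.76]
242 174
238 154
[0.49864844 0.14301955 0.06586601] [291.41393324 196.88811294]
286 192
[[ 58  50  65  34  12   6 108 130 132 132 133]
 [ 56  50  65  33  14  16 120 121 122 120 124]
 [ 50  49  64  30  10  39 107 109 110 110 112]
 [ 43  47  63  48  35  67 101 111 110 109 104]
 [ 41  50  62  80  74  72  69  99 109 109 102]
 [ 43  79  84 100  99  45  27  87 108 108 114]
 [ 54 109 113 111 112  85  80 107 110 108 116]
 [ 63 109 113 112 111 112 111 110 108 104 117]
 [ 80 103 104 103  98 104 106 106 111 101 118]
 [113 106 103 101  91  99 101  94  97 107 121]
 [128 129 129 128 126 118 115 105  90 102 120]]
[0.52439252 0.07151261 0.06586601] [266.35369606 193.18349985]
261 188
[[126 124 113 125 140  90  27  26  88  47  50]
 [130 122 119 117 129  86  26  35  64  27  77]
 [129 121 117 110 111  88  30  33  63  35  87]
 [129 120 116 112 113 103  39  19  61  58  92]
 [125 121 114 112 106  98  34  42  63  70  55]
 [124 121 111 111  99  39  32  81  67  59  49]
 [121 118 110 110 112  79  80 103  79  69  50]
 [121 117 112 111 111 112 112 112 101  86  51]
 [122 108 103 102 106 106 110 112 113  89  50]
 [122 102 103 100 101 100 105 100 104  81  55]
 [123 127 132 130 119 118 110  97 104  98  96]]
```

View pics/above2.png

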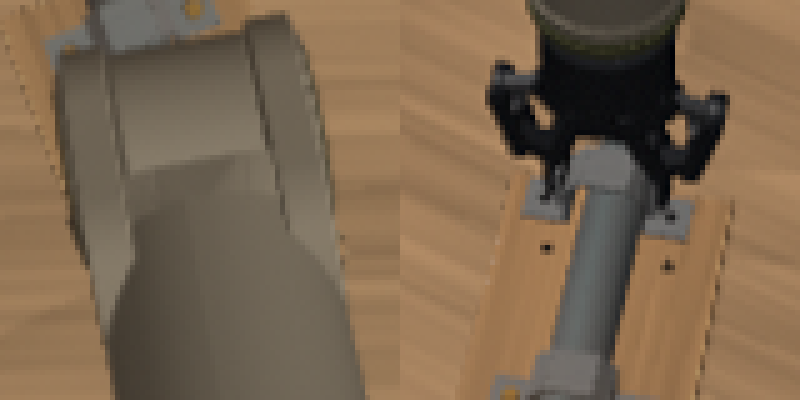

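```bash

python3 -m inch '[[40,[0.0003,0.0003,0.004],[0,0,0]],[40,[0,0,0.005],[0,0,0]],[40,[0,0,0.005],[0,0,0]],[40,[0,0,0.005],[0,0,0]],[40,[0,0,0.005],[0,0,0]],[40,[0,0,0.005],[0,0,0]],[40,[0,0,0.001],[0,0,0]],[40,[0,0,0],[0,0,0]],[40,[0,0,0],[0,0,0]],[40,[0,0,0],[0,0,0]]]'
python3 -c "
from h import *
delta(Rtool(RIG,0),SEAT+[0,0,.006]);print(env.get_obs()['ft_torque'])"
```

```text
time: 14.1
position: [0.511, 0.1074, 0.0389]
eef_rot: [-0.172, 0.985, -0.0, 0.0]
contact_force: [0.0, -0.3, -1.8]
grip_width: 0.0474
t 14.1 pos [0.511  0.1074 0.0389] F [ 0.  -0.3 -1.8] w 0.0474
turn [-0.0005 -0.      0.0003] shift mm (cur axes) [-0.4  0.5 20.9] (target axes) [-0.4  0.5 20.9] q [-0.55  0.36  0.34  1.89 -0.15  0.91  1.77]
[-0.03576279  0.00487079  0.00523894]
```

```bash

python3 -m inch '[[40,[-0.0001,0.0002,0.003],[0,0,0]],[40,[0,0,0.003],[0,0,0]],[40,[0,0,0.003],[0,0,0]],[40,[0,0,0.003],[0,0,0]],[40,[0,0,0.003],[0,0,0]],[40,[0,0,0.002],[0,0,0]],[40,[0,0,0],[0,0,0]],[40,[0,0,0],[0,0,0]],[40,[0,0,0],[0,0,0]],[40,[0,0,0],[0,0,0]]]'
python3 -c "
from h import *
delta(Rtool(RIG,0),SEAT+[0,0,.006]);print(env.get_obs()['ft_torque'])
f=env.grab_frame('scene');cv2.imwrite('pics/low.png',cv2.resize(f['image'][150:260,225:325,::-1],None,fx=5,fy=5,interpolation=0))"
```

```text
time: 15.1
position: [0.5109, 0.1076, 0.0218]
eef_rot: [-0.172, 0.985, -0.0, -0.0]
contact_force: [0.1, 0.9, -0.0]
grip_width: 0.047
t 15.1 pos [0.5109 0.1076 0.0218] F [ 0.1  0.9 -0. ] w 0.047
turn [-0.0005 -0.0002  0.0004] shift mm (cur axes) [-0.4  0.3  3.8] (target axes) [-0.4  0.3  3.8] q [-0.54  0.39  0.33  1.9  -0.16  0.88  1.78]
[-0.10824761 -0.00547185 -0.00738934]
```

View pics/low.png

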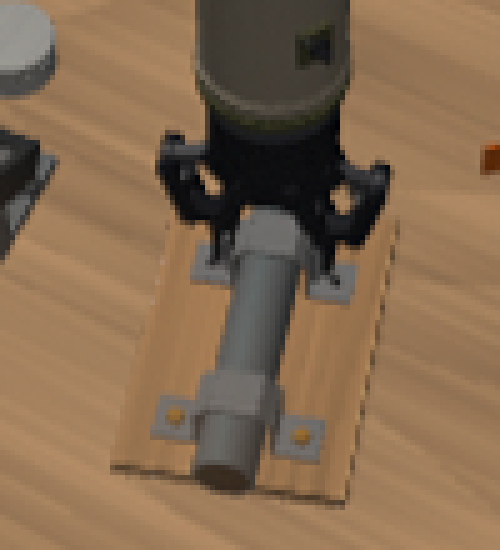

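```bash

python3 -m inch '[[40,[-0.0002,0,0.0005],[0,0,0]],[40,[0,0,0.0005],[0,0,0]],[40,[0,0,0.0005],[0,0,0]],[40,[0,0,0.0005],[0,0,0]],[40,[0,0,0.0004],[0,0,0]],[40,[0,0,0.0003],[0,0,0]],[40,[0,0,0.0003],[0,0,0]],[40,[0,0,0],[0,0,0]],[40,[0,0,0],[0,0,0]],[40,[0,0,0],[0,0,0]]]'
python3 -c "
from h import *
delta(Rtool(RIG,0),SEAT+[0,0,.006]);print(env.get_obs()['ft_torque'])"
```

```text
time: 16.15
position: [0.5111, 0.1077, 0.0194]
eef_rot: [-0.172, 0.985, -0.0, -0.0]
contact_force: [-3.2, -0.9, 7.9]
grip_width: 0.0473
t 16.15 pos [0.5111 0.1077 0.0194] F [-3.2 -0.9  7.9] w 0.0473
turn [-0.0001 -0.0001  0.0002] shift mm (cur axes) [-0.2  0.3  1.4] (target axes) [-0.2  0.3  1.4] q [-0.54  0.39  0.33  1.9  -0.16  0.87  1.78]
[0.06071757 0.9578783  0.16551494]
```

```bash

python3 -m inch '[[40,[0,0,0.0002],[0,0,0]],[40,[0,0,0.0002],[0,0,0]],[40,[0,0,0],[0,0,0]],[40,[0,0,0],[0,0,0]],[45,[0,0,0],[0,0,0]],[50,[0,0,0],[0,0,0]],[53,[0,0,0],[0,0,0]],[55,[0,0,0],[0,0,0]],[57,[0,0,0],[0,0,0]],[59,[0,0,0],[0,0,0]]]' 20
python3 -m inch '[[61,[0,0,0],[0,0,0]],[63,[0,0,0],[0,0,0]],[65,[0,0,0],[0,0,0]],[68,[0,0,0],[0,0,0]],[71,[0,0,0],[0,0,0]],[74,[0,0,0],[0,0,0]],[75,[0,0,0],[0,0,0]],[75,[0,0,0],[0,0,0]],[75,[0,0,0],[0,0,0]],[75,[0,0,0],[0,0,0]]]'
python3 -c "
from h import *
delta(Rtool(RIG,0),SEAT+[0,0,.006]);print(env.get_obs()['ft_torque'])
f=env.grab_frame('scene');cv2.imwrite('pics/rel.png',cv2.resize(f['image'][150:260,225:325,::-1],None,fx=5,fy=5,interpolation=0))"
```

```text
time: 17.15
position: [0.5112, 0.1077, 0.0184]
eef_rot: [-0.172, 0.985, -0.0, 0.0]
contact_force: [-0.2, -1.1, -0.1]
grip_width: 0.05
time: 18.15
position: [0.511, 0.1077, 0.0183]
eef_rot: [-0.172, 0.985, -0.0, -0.0]
contact_force: [0.4, 0.1, 1.8]
grip_width: 0.0641
t 18.15 pos [0.511  0.1077 0.0183] F [0.4 0.1 1.8] w 0.0641
turn [-0.0004 -0.0005  0.0003] shift mm (cur axes) [-0.3  0.2  0.3] (target axes) [-0.3  0.2  0.3] q [-0.54  0.39  0.33  1.9  -0.16  0.87  1.78]
[-0.01219745 -0.0143335   0.03270911]
```

View pics/rel.png

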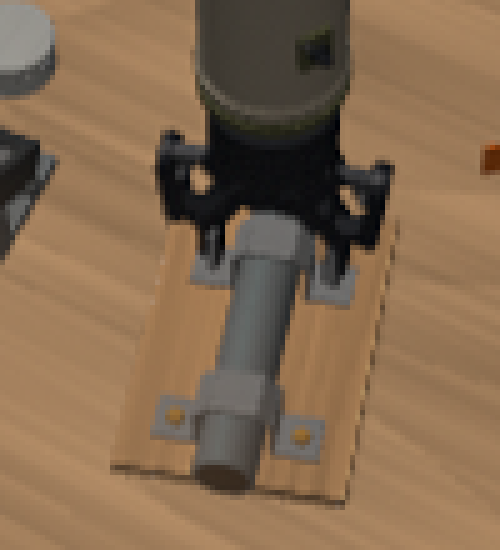

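Released; retreat straight up.

```bash

python3 -m inch '[[75,[0,0,-0.003],[0,0,0]],[75,[0,0,-0.005],[0,0,0]],[75,[0,0,-0.01],[0,0,0]],[75,[0,0,-0.015],[0,0,0]],[75,[0,0,-0.02],[0,0,0]],[75,[0,0,-0.02],[0,0,0]],[75,[0,0,-0.02],[0,0,0]],[75,[0,0,-0.02],[0,0,0]],[75,[0,0,-0.02],[0,0,0]],[75,[0,0,-0.02],[0,0,0]]]'
python3 -m inch '[[75,[0.02,0,-0.01],[0,0,0]],[75,[0.03,0,0],[0,0,0]],[75,[0.03,0,0],[0,0,0]],[75,[0,-0.03,0],[0,0,0]],[75,[0,-0.03,0],[0,0,0]],[75,[0,-0.03,0],[0,0,0]],[75,[0,-0.03,0],[0,0,0]],[75,[0,-0.03,0],[0,0,0]],[75,[0,-0.03,0],[0,0,0]],[75,[0,0,0],[0,0,0]]]'
python3 -c "
from h import *
for k in('top','scene'):
    f=env.grab_frame(k);cv2.imwrite(f'pics/end_{k}.png',f['image'][:,:,::-1])
    u,v=map(int,proj(f,SEAT)); print(k,u-35,v-35)
    cv2.imwrite(f'pics/c_{k}.png',cv2.resize(f['image'][v-35:v+35,u-35:u+35,::-1],(400,400),interpolation=0))
cv2.imwrite('pics/end.png',np.hstack([cv2.imread(f'pics/c_{k}.png') for k in('top','scene')]))"
```

```text
time: 19.2
position: [0.5111, 0.1076, 0.1731]
eef_rot: [-0.172, 0.985, -0.0, 0.0]
contact_force: [-0.5, 0.6, -0.1]
grip_width: 0.0642
time: 20.2
position: [0.4973, -0.0934, 0.1825]
eef_rot: [-0.169, 0.986, -0.001, 0.0]
contact_force: [0.2, -0.5, 0.8]
grip_width: 0.0636
top 246 180
scene 244 170
```

View pics/end.png

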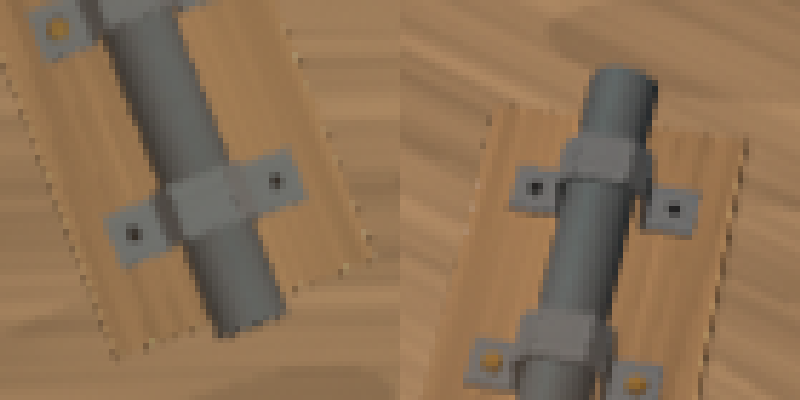

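View pics/end_top.png

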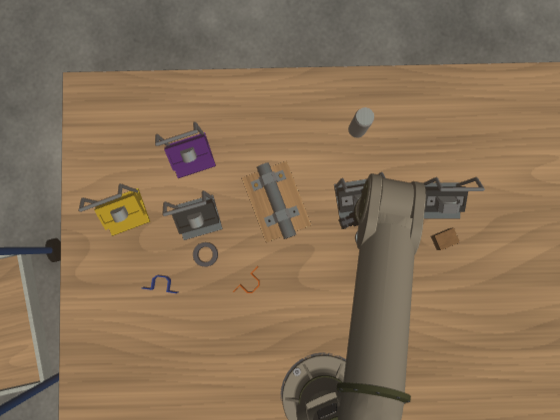

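View pics/end_scene.png

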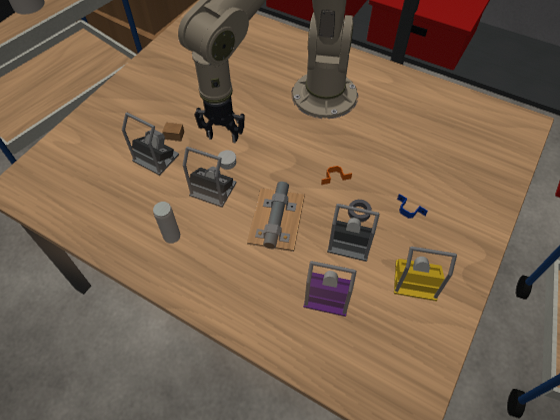

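```bash
python3 -c "
from h import *
print({k:np.round(v,3) for k,v in env.get_obs().items()})
T=env.grab_frame('top');S=env.grab_frame('scene')
t=cv2.imread('pics/end_top.png');s=cv2.imread('pics/end_scene.png')
def dk(im,x,y,r=3):
    x,y=int(round(x)),int(round(y)); g=cv2.cvtColor(im,6).astype(float)[y-r:y+r+1,x-r:x+r+1]; m=np.clip(85-g,0,None);yy,xx=np.mgrid[y-r:y+r+1,x-r:x+r+1]
    return np.array([(m*xx).sum(),(m*yy).sum()])/m.sum()
k=70/400
for f,im,o,ps in((T,t,(246,180),((134,232),(277,181))),(S,s,(244,170),((272,209),(135,187)))):
    q=[dk(im,o[0]+a*k,o[1]+b*k,2) for a,b in ps]; a,b=[onz(f,p,.015) for p in q];v=a-b
    print(q,(a+b)/2,np.hypot(*v[:2]),np.degrees(np.arctan2(-v[0],v[1])))
cv2.imwrite('pics/g.png',cv2.resize(s[60:220,120:280],None,fx=3.7,fy=3.7,interpolation=3))"
```

```text
{'time': np.float64(20.3), 'qpos': array([-0.37 ,  0.163,  0.543,  1.789, -0.089,  1.214,  2.114]), 'dq': array([-0.022, -0.009, -0.029,  0.013, -0.003, -0.004, -0.006]), 'joint_efforts': array([  1.441, -40.036,   4.583, -35.665,   0.201,  -0.066,   0.188]), 'position': array([ 0.497, -0.089,  0.182]), 'eef_rot': array([-0.171,  0.985, -0.   ,  0.   ]), 'contact_force': array([-0.241, -0.137, -0.301]), 'ft_torque': array([ 0.054, -0.028,  0.019]), 'grip_width': np.float64(0.064)}
[array([268.81188119, 220.53465347]), array([293.78082192, 211.17808219])] [0.51027203 0.10994185 0.015     ] 0.07648177945124386 19.37764457049078
[array([291.5042735 , 206.13675214]), array([267.31967213, 202.32786885])] [0.5096673  0.10784205 0.015     ] 0.07562309223715641 19.303746041048786
```

View pics/g.png

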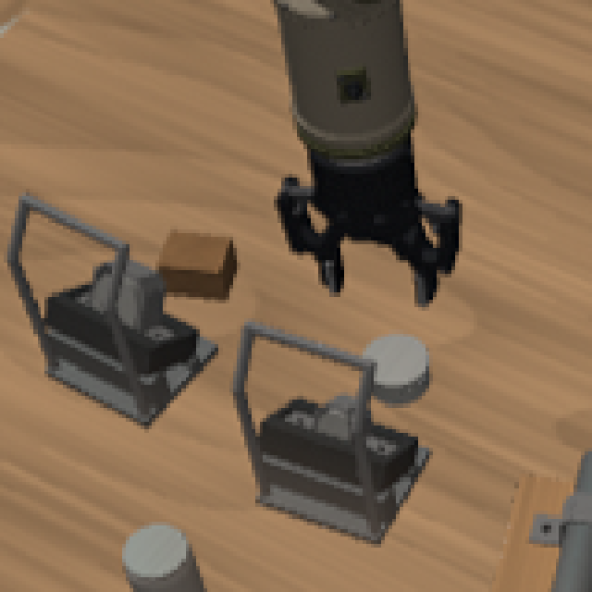

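```bash
python3 -c "
from h import *
np.set_printoptions(precision=4,suppress=True)
for k,reg in(('top',(150,250,235,325)),('scene',(170,260,235,315))):
    f=env.grab_frame(k);im=f['image'];bgr=np.ascontiguousarray(im[:,:,::-1]);h=cv2.cvtColor(bgr,cv2.COLOR_BGR2HSV);y0,y1,x0,x1=reg
    m=cv2.inRange(h,(0,0,0),(180,75,255))[y0:y1,x0:x1]
    # feet of steel colour: metal mask
    big=cv2.resize(m,None,fx=8,fy=8,interpolation=0);col=cv2.resize(bgr[y0:y1,x0:x1],None,fx=8,fy=8,interpolation=cv2.INTER_CUBIC)
    cv2.imwrite(f'pics/mm_{k}.png',cv2.resize(col,None,fx=.9,fy=.75))
    m2=cv2.inRange(h,(12,110,100),(25,255,255))[y0:y1,x0:x1]
    s=h[y0:y1,x0:x1,1].astype(int);b=bgr[y0:y1,x0:x1].astype(int)
    r=(b[:,:,2]-b[:,:,0]); ys,xs=np.where(r>95)
    print(k,[(x+x0,y+y0,r[y,x]) for x,y in zip(xs,ys)])
"
```

```text
top []
scene [(np.int64(260), np.int64(232), np.int64(97)), (np.int64(285), np.int64(236), np.int64(101))]
```

View pics/mm_top.png

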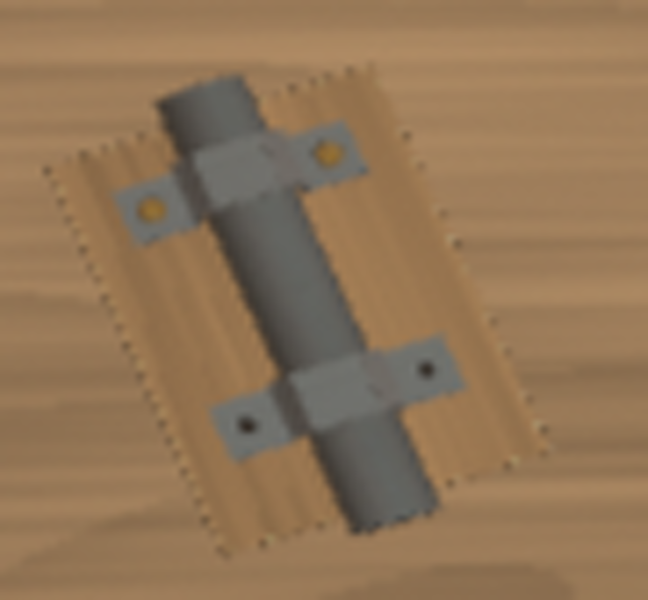

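```bash
python3 -c "
from h import *
f=env.grab_frame('top')
p=lambda x,y:(235+(x+.5)/7.2-.5,150+(y+.5)/6-.5)
q=lambda x,y,z:onz(f,p(x,y),z)
a,b=q(152,210,.016),q(328,153,.016);c,d=q(247,426,.014),q(427,370,.014)
v=(a+b)/2-(c+d)/2;xd=np.array([np.cos(RIG),np.sin(RIG),0]);yd=np.array([-xd[1],xd[0],0])
print(v@xd,v@yd,np.linalg.norm(a-b),np.linalg.norm(c-d),[np.degrees(np.arctan2(-w[0],w[1])) for w in(a-b,c-d)])"
```

```text
0.11104100097997854 -0.0010056847549961556 0.07557941234925264 0.0765950208607573 [np.float64(20.17664907104341), np.float64(19.307204998942975)]
```

```bash
python3 -c "
from h import *
print(env.close_job())"
```

```text
the job is handed in; nothing more can be done
None
```

I took clip_c out of its die and set it astride the tube over the empty pilot holes, then handed the job in at about 20 s of the 48 s allowed. It was the grey-black die at top-view pixel (196, 215), whose arch was the middle size of the three. I pulled the clip out along the bed normal and lowered it to a soft contact of about 8 N. After releasing it I drew straight up and moved clear.

- **Fit:** In both views the clip sits across the tube with the pilot holes showing dark through its screw holes.
- **Position:** The measured offset from the pilot holes is about 1 mm across and 1 mm along the tube, and the yaw is within about 0.7°. This is close to the accuracy of the cameras: the two views differ by about 2 mm in y. I left it there rather than risk a nudge.
- **Surroundings:** The can, tape, tin and carton, the look-alikes and the other two dies and clips appear unmoved in the last pictures. I judged this by eye and did not measure it.
- **Move I planned badly:** My last retreat took the gripper towards the middle die (the one with the smallest clip) without checking its bow first. The picture shows it clear, and the force reading stayed near zero.

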